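# Refit the speed knob on a dental micromotor unit and hold it pressed in

### The arm

A 6-joint arm with a two-finger parallel gripper is mounted at the origin on the work surface. World frame = base frame: x ahead of the robot, y to its left, z up, the work surface at z = 0. Lengths are in m, angles in rad, forces in N, time in s.
With the tool pointing down it reaches from about 0.35 to 0.975 m from the base axis. Payload 4.9 kg.
Tool frame: the origin (TCP) lies at the very end of the fingers, on their centre line; the grasp point (between the pads) lies 19 mm behind it (ctrl.pinch_z is the distance from the TCP to the grasp point, in m); z points along the fingers, y is the line along which they close (so a half turn about z gives the same grasp; the last joint's range is limited). The gripper opens to 85 mm and grips with 20 to 120 N. Pads are 22 mm wide; open, the fingers measure 114 mm over their backs; the gripper's body (76 mm by 85 mm) begins 54 mm behind the grasp point. The pads swing forward as they close: fully open they stand 13 mm farther back than shut.
Start: joints at [-1.422, 0.053, 1.613, -0, 1.476, -0.119], TCP at [0.165, -0.603, 0.231] pointing down, gripper open.
Joint ranges: [-3.01, 3.01], [-1.01, 2.22], [0.06, 2.58], [-1.02, 4.17], [0.09, 2.62], [-3.14, 3.14]. Speed limits (rad/s): [2.57, 2.57, 3.14, 3.14, 3.14, 3.14].

### API

Orientations are given as a rotation vector (axis times angle).
In Python, from station import ctrl, optics gives the robot as it stands. The module is installed in compiled form; this text tells all that it offers.
- The arm moves only by the shell command python3 -m handwheel 'ROWS' [OPENING] [FORCE]. ROWS is JSON, one flat list of numbers, 6 for each row, row after row: the shift along the tool's x, y, z in m, then the turn, a rotation vector about the tool's x, y, z in degrees. A call has 1 to 20 rows; each row shifts and turns the commanded pose from where the row before left it, along the tool's axes as they then stand; what a row does not reach is not made up. A row lasts 1/10 s, in which the tool goes at most 50 mm and 8.59 degrees, less where a joint would pass 70% of its speed; a pose out of reach is approached as far as the arm can. A call is refused whole if a number of a shift passes 0.05 or a number of a turn 8.59, either way. A call with a gripper value outside its range is refused whole. OPENING is the closure, from 0 (fully open) to 1 (shut), set as the call begins (- or left out, the last holds). The fingers move at their own pace and stop on an object; FORCE is the grip in N (left out, the last holds). Time passes only in rows, so rows that do not move let the fingers close. It gives the time, the measured TCP pose, the force and the opening at its end, in the units of the state.
- ctrl.get_obs(): the state, without advancing time (a new reading comes with each control period).
- optics.get_image(name): name is "side" or "top"; returns (picture, depth): 480x640x3 uint8, red, green, blue; 480x640 float32, m along the optical axis (not along the pixel's ray), 0 where there is no reading.
- optics.get_calibration(name): a dict with "fovy" (degrees; the focal length in pixels is half the picture's height over the tangent of half this angle, whatever the lens; pixels are square), "cx", "cy" (the principal point, pixels), "rvec" (rotation vector, rad) and "tvec" (3), from world to camera coordinates, as OpenCV has them. Camera axes: x right, y down, z forward; pixel columns grow to the right and rows downward; lengths in m; the calibration is good to about 2 mm. A picture is of the moment at which its call begins. get_calibration takes no time and is no camera call.
- ctrl.finish_job(): hands the job in, once; it reports no verdict.
The state is a dict: "t": time; "q": joint angles; "dq": joint speeds; "effort": joint torques, N m; "tool_pos": TCP position; "tool_rot": TCP orientation; "contact_force": force on the tool from outside, world axes, zero at the start; "wrist_torque": the same for the moment, N m; "opening": finger opening in m.
Only numpy, scipy, OpenCV 4.12 (cv2) and the standard library are available. Lean on these libraries where they do the work, as an engineer would, in place of code of your own. Each camera call takes 0.05 s, during which the arm holds its last target. There are 200 camera calls.

### The job

The speed knob of the micromotor control unit has come off: it is the larger of the two black knobs on the bench. Pick it up, turn it so that the flat in its bore (under its white pointer line) matches the flat of the unit's upright D-shaft, and push it fully on without twisting the shaft from its setting. Then press it down against the shaft's spring, firmly but without forcing it, and finish still gripping it and keeping it pressed right in, as one does to reset the unit, with everything else on the bench left where it was.

Things in the scene. Friction and masses are not known exactly. Their poses are not given: they have to be found in the camera images.
- knob: Speed knob, loose, black, white pointer line, lying bore down, 60 g. Round grip 34 mm in diameter, 7 to 30 mm above the underside, over a round skirt 44 mm in diameter, 4 mm high with a cone to 7 mm. Grip it at any angle. Origin: centre of the underside; z up; x along the pointer line: the bore's flat is on that +x side. Bore: see bore_roof.
- bore_roof (a point): Centre of the closed end (roof) of the knob's bore, on the knob's axis 13 mm above its underside; it meets the shaft's end when the knob is fully on. Axes as the knob's. The bore is open below, D-shaped, 11.2 mm in diameter, flat 1.5 mm from the axis: about 0.5 mm of play on the shaft all round, 6 degrees of turn. Its mouth is wider (17 mm) for the first 2 mm.
- pointer (a point): Point on the knob's pointer line at the rim of the skirt, 20 mm from the knob's axis along its x, 5 mm above its underside.
- shaft_tip (a point): Centre of the top end of the upright steel D-shaft on the unit's deck: 10 mm in diameter, one deep flat 1 mm from its axis (6 mm across), end bevelled by 1.5 mm. Not pressed, the end is 19 mm above the deck, 94 mm above the bench. z up; x points the way the flat faces: the knob fits when its x points the same way (not half a turn off).
- collar_mark (a point): White index mark on the rim of the brass collar (16 mm in diameter, 2 mm high) at the shaft's foot, 8 mm from the shaft's axis on the side that the flat faces. The collar turns with the shaft but does not go down with it, so the mark moves only if the shaft is twisted.
- control (a joint): Rotation of the shaft and collar, rad, counterclockwise positive seen from above; 0 when the flat faces the unit's +x side; stops at -2.4 and 2.4. It stays where it is left: light friction of 0.008 N m.
- shaft (a joint): Axial push of the shaft, m: 0 out, 0.004 fully in (stop). A spring resists from the start: 5 N to begin to move, 9 N fully in; it springs back when let go.
- unit: Micromotor control unit, ivory and grey box fixed to the bench, 150 mm (x) by 200 mm (y), flat deck 75 mm above the bench. Origin: centre of its underside. The shaft stands on the deck 22 mm to -x and 45 mm to -y of the centre. Display, keys and switch on the deck are at most 4 mm high; a printed white scale surrounds the shaft.
- spare_knob: A smaller black knob of another machine, loose, grip 19 mm and skirt 28 mm in diameter, 20 mm tall, not to be used or moved. Origin: centre of the underside.
- dish: Small white ceramic dish, loose, 44 mm in diameter, 22 mm tall. Origin: centre of the underside. Not to be moved.
- spray: Pink bottle with a gold cap, loose, 48 mm in diameter, 150 mm tall. Origin: centre of the underside. Not to be moved.
- brush_jar: Dark jar of fine applicator brushes, loose, 60 mm in diameter, 124 mm tall. Origin: centre of the underside. Not to be moved.
- polish: Small jar with a green cap, loose, 36 mm in diameter, 85 mm tall. Origin: centre of the underside. Not to be moved.
- driver: Screwdriver lying on the bench left of the unit, loose, 160 mm long. Not to be moved.
- cast: Stone cast of a row of teeth, loose, half round, 33 by 80 mm, 27 mm tall. Origin: underside, middle of its straight edge. Not to be moved.
Mind the look-alikes: they are no part of the job. Leave any orange look-alike of the knob alone.

How it is judged:
By the outcome, as a careful person would: the job done as asked, in the order asked, and still so for the second after the job is handed in, while the arm keeps its last pose, push and grip.
It also fails if it takes over 45 s, if anything falls off the work surface, if the arm or the gripper's body presses on something with over 40 N, if the wrist force passes 120 N, or if a joint passes its speed limit or range.

## Working session

There is one attempt and no reset: what is moved stays moved. The work goes in short steps, Python scripts to look and compute and a shell command to move; the robot and the scene stay as the last step left them, time stands still between calls to the robot, and variables do not carry over. Pictures are saved under pics/ and viewed, on a budget of 10 in all, crops included, one or two more only if the job needs it, and the job is handed in when it is done.

```bash
mkdir -p pics; cat > h.py <<'E'
import numpy as np, cv2
from station import ctrl, optics
def cam(n):
    c=optics.get_calibration(n); f=240/np.tan(np.radians(c["fovy"])/2)
    R=cv2.Rodrigues(np.array(c["rvec"],float))[0]; return f,c["cx"],c["cy"],R,np.array(c["tvec"],float)
def world(n,u,v,d):
    f,cx,cy,R,t=cam(n); u,v,d=map(np.asarray,(u,v,d))
    return (np.stack([(u-cx)/f*d,(v-cy)/f*d,d],-1)-t)@R
def atz(n,u,v,z):
    f,cx,cy,R,t=cam(n); o=-R.T@t; r=R.T@np.array([(u-cx)/f,(v-cy)/f,1]); return o+r*(z-o[2])/r[2]
def proj(n,p):
    f,cx,cy,R,t=cam(n); q=R@np.asarray(p)+t; return q[0]/q[2]*f+cx,q[1]/q[2]*f+cy
def grab(n,tag):
    im,d=optics.get_image(n); np.savez(f"pics/{tag}.npz",im=im,d=d); cv2.imwrite(f"pics/{tag}.png",im[:,:,::-1]); return im,d
def crop(im,u0,v0,w,h,s,fn): cv2.imwrite(fn,cv2.resize(im[v0:v0+h,u0:u0+w,::-1],None,fx=s,fy=s,interpolation=cv2.INTER_CUBIC))
E
python3 - <<'E'
from h import *
for n in("top","side"):
    grab(n,n+"0"); c=cam(n); print(n,c[0],c[1:3],"pos",-c[3].T@c[4],"fwd",c[3][2])
o=ctrl.get_obs(); print(o["t"],o["tool_pos"],o["tool_rot"],o["opening"],ctrl.pinch_z)
E
```

```text
top 436.225845478287 (313.82881169119725, 239.7732609253864) pos [ 0.40245971 -0.01133587  1.05026652] fwd [ 0.1862067   0.01801512 -0.98234542]
side 575.8956420012719 (329.4486284186941, 241.42205555345942) pos [0.11347673 0.56873664 0.89454381] fwd [ 0.43902578 -0.52171885 -0.73148192]
0.1 [ 0.16530945 -0.60215925  0.23015699] [-3.11160428e+00 -4.19145064e-01  3.94555254e-05] 0.08530343585463748 0.0187
```

View pics/top0.png

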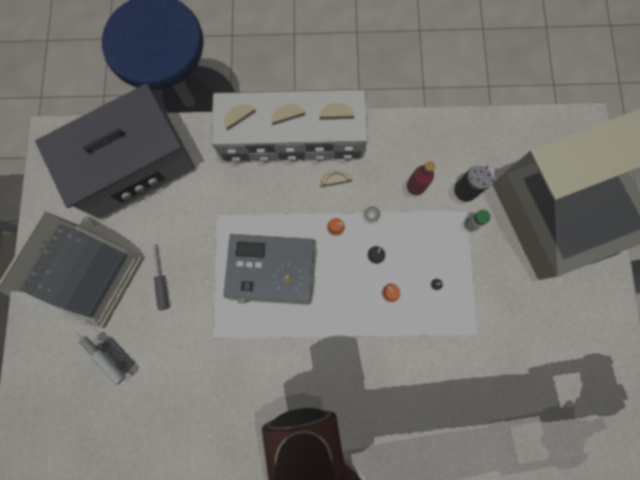

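View pics/side0.png

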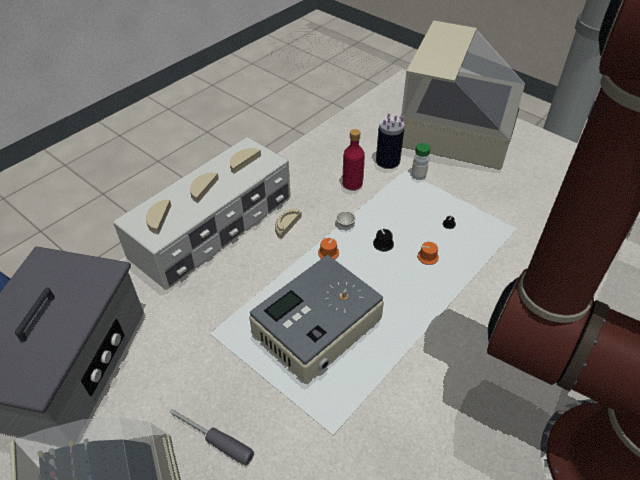

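Both views show the same layout. Candidates for the knob, as top pixels: large black (376,254), small black spare (437,284), orange look-alikes (336,226) and (392,292). I choose the large black one and check it in a close crop together with the shaft, at top (288,279).

```bash
python3 - <<'E'
from h import *
T=np.load("pics/top0.npz");S=np.load("pics/side0.npz")
def c(im,u,v): return cv2.resize(im[v-20:v+20,u-27:u+27,::-1],(400,296),interpolation=cv2.INTER_CUBIC)
cv2.imwrite("pics/c1.png",np.vstack([np.hstack([c(T['im'],376,254),c(T['im'],288,279)]),np.hstack([c(S['im'],384,239),c(S['im'],344,296)])]))
for n,z,u,v in(("top",T,376,254),("top",T,437,284),("side",S,384,234),("side",S,344,296)):
    d=z['d'][v-1:v+2,u-1:u+2]; print(n,u,v,world(n,u,v,np.median(d)))
for n,Z,u,v in(("top",T,376,254),("side",S,384,239)):
    P=world(n,*np.meshgrid(np.arange(640),np.arange(480)),Z['d'])
    w=np.zeros((480,640),bool); w[v-20:v+20,u-20:u+20]=1
    m=w&(P[...,2]>.024)&(P[...,2]<.04); q=P[m]; print(n,"top face",m.sum(),q.mean(0),(q.min(0)+q.max(0))/2,np.ptp(q,axis=0))
    # dark blob
    g=Z['im'].astype(int).sum(-1); m=w&(g<200); vv,uu=np.nonzero(m); print("dark",m.sum(),uu.mean(),vv.mean())
    b=w&(P[...,2]<.02)&(P[...,2]>-.02); print("bench z",np.median(P[b][:,2]))
E
```

```text
top 376 254 [ 0.55871723 -0.13866505  0.03083216]
top 437 284 [ 0.48650915 -0.27939347  0.02098117]
side 384 234 [ 0.5614597  -0.13990469  0.02807566]
side 344 296 [0.49699059 0.07102377 0.07917409]
top top face 163 [ 0.56223321 -0.14079551  0.0301702 ] [ 0.56158219 -0.141144    0.02971229] [0.0331968  0.0328542  0.01018512]
dark 171 375.67251461988303 254.953216374269
bench z 0.0013402098030682783
side top face 164 [ 0.56033353 -0.13849569  0.0276573 ] [ 0.5608927  -0.13982866  0.02785684] [0.03370207 0.03678087 0.00758306]
dark 326 383.2914110429448 240.37116564417178
bench z -0.0012791921581184747
```

View pics/c1.png

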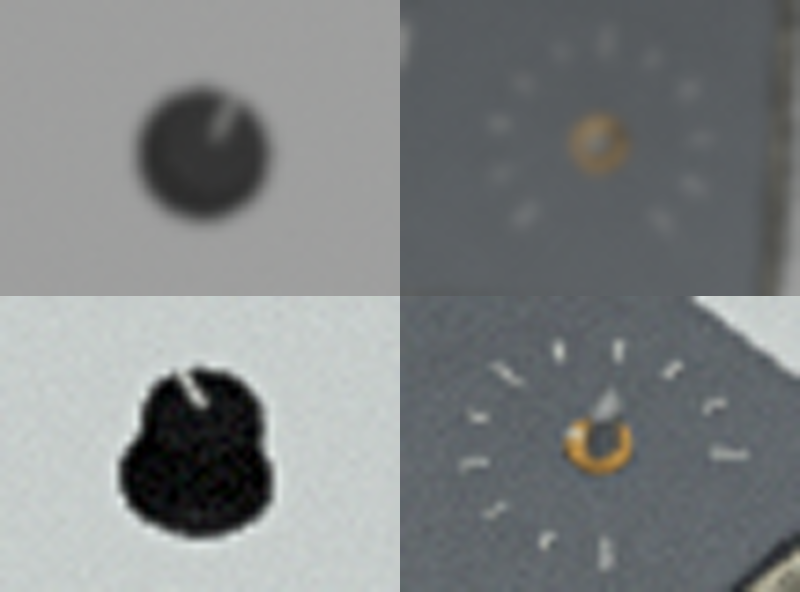

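The crop confirms the large black knob: the pointer shows at (376,254) top and (384,239) side. Brass collar and shaft show too, with the white mark at the left of the collar, around side (340.6,295). Next I average several frames to measure the two angles at sub-pixel level.

```bash
python3 - <<'E'
from h import *
for n in("top","side"):
    A=[optics.get_image(n) for _ in range(12)]
    np.savez(f"pics/{n}avg.npz",im=np.mean([a[0].astype(float) for a in A],0),d=np.median([a[1] for a in A],0))
T=np.load("pics/topavg.npz");S=np.load("pics/sideavg.npz")
def line(n,Z,u,v,r,z,lo):
    im=Z['im'].mean(-1); w=im[v-r:v+r+1,u-r:u+r+1]; return w
for n,Z,u,v in(("top",T,376,252),("side",S,383,231)):
    print(n,u,v); print(Z['im'][v-7:v+8,u-9:u+10].mean(-1).round().astype(int))
for n,Z,u,v in(("top",T,289,279),("side",S,344,295)):
    I=Z['im'][v-9:v+8,u-9:u+10]
    print(n,u,v); print((I[...,0]-I[...,2]).round().astype(int)); print(I[...,2].round().astype(int))
def c(im,u,v,k): return cv2.resize(im[v-15:v+15,u-20:u+20,::-1].clip(0,k)*255/k,(400,300),interpolation=cv2.INTER_CUBIC)
cv2.imwrite("pics/c2.png",np.vstack([np.hstack([c(T['im'],376,253,200),c(T['im'],289,279,160)]),np.hstack([c(S['im'],384,236,200),c(S['im'],344,295,200)])]))
E
```

```text
top 376 252
[[158 158 158 156 152 147 142 134 126 124 129 138 145 152 156 158 158 158
  158]
 [158 158 155 147 135 121 110 100  91  88  95 107 122 137 147 153 156 158
  158]
 [158 155 146 127 105  86  74  66  62  61  67  81 102 118 126 137 149 156
  158]
 [155 146 127 100  75  60  54  53  52  53  59  79 100 104 100 111 134 150
  156]
 [150 131 102  74  56  51  51  51  52  54  65  88 101  92  77  84 111 138
  152]
 [142 114  80  57  50  51  52  52  52  56  75  96  98  80  63  65  90 121
  145]
 [130  96  64  49  49  52  52  53  53  60  78  94  88  69  56  56  72 104
  136]
 [119  81  54  47  49  52  53  53  54  60  74  82  74  60  53  53  62  91
  127]
 [113  74  50  47  49  52  53  53  53  57  64  66  61  55  52  52  57  81
  118]
 [112  72  49  46  50  52  52  53  53  54  56  56  55  53  52  52  55  77
  113]
 [113  72  49  46  49  52  53  53  53  53  53  54  53  52  52  52  55  77
  114]
 [116  77  51  46  48  51  52  54  54  54  54  53  53  53  53  52  56  82
  121]
 [124  88  58  46  46  49  51  53  54  53  54  54  54  53  52  51  58  89
  127]
 [136 103  68  49  45  47  48  51  
[... 5955 characters left out ...]
07 105
  107]
 [104 104 106 104  66  73  75  69  83  88  82  72  75  96 108 108 107 106
  106]
 [106 104 108 103  61  70  73  71  82  83  75  74  72  83 106 108 107 106
  106]
 [106 106 107 108 102  69  63  62  67  66  72  71  71 105 107 106 105 105
  106]
 [106 105 106 107 110 103  72  56  58  61  65  76 105 108 107 106 105 106
  105]
 [105 107 105 108 109 110 106  94  91  93 106 106 109 108 107 107 105 105
  106]
 [106 107 106 108 108 110 109 108 107 108 108 108 108 107 108 108 108 106
  107]
 [108 107 109 108 107 106 108 109 107 108 107 107 106 108 108 108 108 107
  108]][ WARN:0@42.542] global loadsave.cpp:1063 imwrite_ Unsupported depth image for selected encoder is fallbacked to CV_8U.
```

View pics/c2.png

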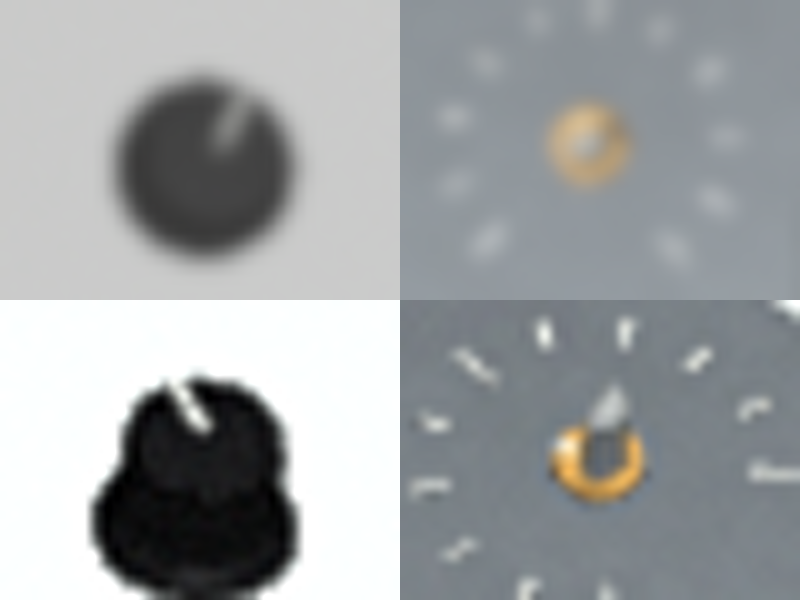

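The averaged crops show the pointer and the shaft clearly: mark near side (340,294), the flat seen as the dark face, bright tip near (345,288). I fit simple rendered models of both parts to the pixels, in both cameras, for position and angle.

```bash
cat > fit.py <<'E'
from h import *
from scipy.optimize import minimize
K=8
def pj(n,P):
    f,cx,cy,R,t=cam(n); q=P@R.T+t; return np.stack([q[:,0]/q[:,2]*f+cx,q[:,1]/q[:,2]*f+cy],1)
def circ(r,z,th=0,flat=None,N=72):
    a=np.linspace(-np.pi,np.pi,N,endpoint=False); p=np.stack([r*np.cos(a),r*np.sin(a)],1)
    if flat is not None:
        b=np.arccos(flat/r); a=np.linspace(b,2*np.pi-b,N); p=np.stack([r*np.cos(a),r*np.sin(a)],1)
    c,s=np.cos(th),np.sin(th); return np.c_[p@np.array([[c,s],[-s,c]]),np.full(len(p),z)]
def box(r0,r1,w,z,th):
    p=np.array([[r0,-w],[r1,-w],[r1,w],[r0,w]]); c,s=np.cos(th),np.sin(th); return np.c_[p@np.array([[c,s],[-s,c]]),np.full(4,z)]
def shaft(th):
    D0,D1,D2=circ(.005,.077,th,.001),circ(.005,.0925,th,.001),circ(.0035,.094,th,.001)
    F=np.array([D0[0],D0[-1],D1[-1],D1[0]])
    return [('h',1,np.r_[circ(.008,.075),circ(.008,.077)]),('p',2,circ(.008,.077)),('p',3,box(.0055,.008,.0009,.077,th)),
            ('h',4,np.r_[D0,D1]),('f',5,F,th),('h',6,np.r_[D1,D2]),('p',7,D2)]
def knob(th,r0=.006,w=.0009):
    return [('h',1,np.r_[circ(.022,0),circ(.022,.004)]),('h',1,np.r_[circ(.022,.004),circ(.017,.007)]),
            ('h',2,np.r_[circ(.017,.007),circ(.017,.030)]),('p',3,circ(.017,.030)),('p',4,box(r0,.0168,w,.0301,th))]
def resid(n,im,win,x,y,parts,ncl,blur):
    u0,v0,w,h=win; L=np.zeros((h*K,w*K),np.uint8); f,cx,cy,R,t=cam(n); C=-R.T@t
    for p in parts:
        if p[0]=='f' and (C[0]-x)*np.cos(p[3])+(C[1]-y)*np.sin(p[3])<.001: continue
        q=pj(n,p[2]+[x,y,0]); q=(q-[u0,v0]+.5)*K-.5
        if p[0]=='h': q=cv2.convexHull(q.astype(np.float32))[:,0]
        cv2.fillPoly(L,[np.round(q*16).astype(np.int32)],p[1],shift=4)
    A=np.stack([cv2.resize(cv2.GaussianBlur((L==k).astype(np.float32),(0,0),blur*K),(w,h),interpolation=cv2.INTER_AREA).ravel() for k in range(ncl)],1)
    B=im[v0:v0+h,u0:u0+w].reshape(-1,3); X,*_=np.linalg.lstsq(A.T@A+1e-3*np.eye(ncl),A.T@B,rcond=None)
    return ((A@X-B)**2).mean()
def fit(n,im,win,model,ncl,xy,blur,ths):
    best=[]
    for th in ths:
        g=lambda p:resid(n,im,win,p[0]/1e3,p[1]/1e3,model(th),ncl,abs(p[2]))
        o=minimize(g,[xy[0]*1e3,xy[1]*1e3,blur],method='Nelder-Mead',options=dict(xatol=.03,fatol=.01,initial_simplex=[[xy[0]*1e3+a,xy[1]*1e3+b,blur*c] for a,b,c in((0,0,1),(2,0,1),(0,2,1),(0,0,1.4))],maxiter=70))
        best.append((o.fun,np.degrees(th),*o.x)); xy=(o.x[0]/1e3,o.x[1]/1e3)
    return best
E
cat > r.py <<'E'
from fit import *
T=np.load("pics/topavg.npz")['im'];S=np.load("pics/sideavg.npz")['im']
for nm,n,im,win,m,k,xy,bl in (("shaft","side",S,(335,285,15,17),shaft,8,(.489,.067),.5),("shaft","top",T,(280,271,19,17),shaft,8,(.489,.067),1.2),
   ("knob","side",S,(368,220,32,36),knob,5,(.561,-.139),.5),("knob","top",T,(360,240,32,32),knob,5,(.561,-.139),1.2)):
    b=fit(n,im,win,m,k,xy,bl,np.radians(np.arange(-180,180,20))); i=min(b)
    b2=sorted(fit(n,im,win,m,k,(i[2]/1e3,i[3]/1e3),bl,np.radians(i[1]+np.arange(-21,22,3))))
    print(nm,n,[np.round(q,2).tolist() for q in sorted(b)[:2]]); print("   ",[np.round(q,2).tolist() for q in b2[:6]])
E
time python3 r.py
```

```text
Traceback (most recent call last):
  File "r.py", line 5, in <module>
    b=fit(n,im,win,m,k,xy,bl,np.radians(np.arange(-180,180,20))); i=min(b)
  File "fit.py", line 35, in fit
    o=minimize(g,[xy[0]*1e3,xy[1]*1e3,blur],method='Nelder-Mead',options=dict(xatol=.03,fatol=.01,initial_simplex=[[xy[0]*1e3+a,xy[1]*1e3+b,blur*c] for a,b,c in((0,0,1),(2,0,1),(0,2,1),(0,0,1.4))],maxiter=70))
  File "fit.py", line 34, in <lambda>
    g=lambda p:resid(n,im,win,p[0]/1e3,p[1]/1e3,model(th),ncl,abs(p[2]))
               ~~~~~^^^^^^^^^^^^^^^^^^^^^^^^^^^^^^^^^^^^^^^^^^^^^^^^^^^^
  File "fit.py", line 25, in resid
    q=pj(n,p[2]+[x,y,0]); q=(q-[u0,v0]+.5)*K-.5
  File "fit.py", line 5, in pj
    f,cx,cy,R,t=cam(n); q=P@R.T+t; return np.stack([q[:,0]/q[:,2]*f+cx,q[:,1]/q[:,2]*f+cy],1)
                ~~~^^^
  File "h.py", line 4, in cam
    c=optics.get_calibration(n); f=240/np.tan(np.radians(c["fovy"])/2)
ValueError: time passes only in moves, steps and waits

real	0m12.273s
user	0m7.612s
sys	0m0.819s
```

```bash
sed -i 's/^def cam/import functools\n@functools.lru_cache(None)\ndef cam/' h.py; time python3 r.py; python3 -c "
from h import *
print(ctrl.get_obs()['t'])"
```

```text
shaft side [[29.25, 20.0, 499.85, 69.39, 0.3], [37.44, 0.0, 499.38, 69.49, 0.47]]
    [[24.9, 14.0, 499.68, 69.43, 0.35], [25.4, 11.0, 499.72, 69.39, 0.36], [26.83, 8.0, 499.62, 69.37, 0.29], [27.01, 17.0, 499.75, 69.44, 0.29], [29.24, 20.0, 499.84, 69.39, 0.31], [29.4, 5.0, 499.6, 69.33, 0.32]]
shaft top [[4.35, -160.0, 500.82, 66.97, 1.05], [4.7, 140.0, 502.96, 67.44, 1.27]]
    [[4.3, -163.0, 500.71, 66.92, 1.12], [4.37, -160.0, 500.99, 66.95, 1.07], [4.38, -166.0, 500.9, 66.96, 1.17], [4.39, -169.0, 500.94, 67.02, 1.12], [4.45, -157.0, 500.72, 66.94, 1.03], [4.46, -172.0, 500.97, 67.03, 1.12]]
knob side [[236.94, -40.0, 560.62, -138.32, 0.48], [238.18, -20.0, 560.66, -138.79, 0.48]]
    [[184.49, -31.0, 560.49, -138.48, 0.46], [189.01, -28.0, 560.51, -138.44, 0.45], [194.38, -34.0, 560.53, -138.43, 0.44], [203.53, -25.0, 560.58, -138.59, 0.48], [214.72, -37.0, 560.52, -138.23, 0.47], [223.13, -22.0, 560.63, -138.67, 0.49]]
knob top [[11.75, -20.0, 561.69, -141.8, 0.97], [13.77, -40.0, 561.92, -141.74, 0.99]]
    [[8.73, -29.0, 561.92, -141.74, 0.97], [9.18, -26.0, 561.68, -141.72, 0.94], [9.44, -32.0, 561.89, -141.74, 0.95], [10.35, -23.0, 561.83, -141.86, 0.97], [10.51, -35.0, 561.89, -141.65, 0.96], [11.73, -20.0, 561.68, -141.8, 0.94]]
1.3
real	1m25.332s
user	1m23.399s
sys	0m2.409s
```

Positions in the two cameras agree within calibration (knob (561,-140), shaft (500,68)), and so does the knob angle, about -29.5°. The shaft angle is about 13° from the side view, but the top view is weak and disagrees, so I test it with model variants.

```bash
cat > r2.py <<'E'
from fit import *
import fit
T=np.load("pics/topavg.npz")['im'];S=np.load("pics/sideavg.npz")['im']
def mk(fl,mr,mw,shade,mz=.077,sidemark=False):
    def m(th):
        D0,D1,D2=circ(.005,.077,th,.001),circ(.005,.0925,th,.001),circ(.0035,.094,th,fl)
        o=[('h',1,np.r_[circ(.008,.075),circ(.008,.077)]),('p',2,circ(.008,.077)),('p',3,box(mr,.0082,mw,mz,th)),
           ('h',4,np.r_[D0,D1]),('f',5,np.array([D0[0],D0[-1],D1[-1],D1[0]]),th),('h',6,np.r_[D1,D2]),('p',7,D2)]
        if sidemark: o.insert(3,('h',3,np.r_[box(.0075,.0082,mw,.077,th),box(.0075,.0082,mw,.075,th)]))
        return o
    return m
def para(b):
    b=sorted(b,key=lambda q:q[1]); i=min(range(1,len(b)-1),key=lambda i:b[i][0]); a=np.polyfit([q[1] for q in b[i-1:i+2]],[q[0] for q in b[i-1:i+2]],2); return -a[1]/2/a[0],b[i][0],b[i][2:]
for a in((.001,.0055,.0009,0),(-.0004,.0055,.0009,0),(.001,.006,.0006,0),(.001,.0055,.0012,0),(.001,.005,.0008,0,.0775),(.001,.006,.001,0,.077,True)):
    print("side",a,para(fit.fit("side",S,(335,285,15,17),mk(*a),8,(.4997,.0694),.4,np.radians(np.arange(0,28,4)))))
for r in sorted(fit.fit("top",T,(280,271,19,17),mk(.001,.0055,.0009,0),8,(.5008,.067),1.1,np.radians(np.arange(-180,180,20))),key=lambda q:q[1]): print(np.round(r,2))
E
python3 r2.py
```

```text
side (0.001, 0.0055, 0.0009, 0) (np.float64(12.351736686178167), np.float64(25.196344198898736), (np.float64(499.60184932676657), np.float64(69.4325722196347), np.float64(0.3338091956604616)))
side (-0.0004, 0.0055, 0.0009, 0) (np.float64(12.407768931142423), np.float64(20.934953393723685), (np.float64(499.6121936164788), np.float64(69.48108614676548), np.float64(0.32426818050706074)))
side (0.001, 0.006, 0.0006, 0) (np.float64(12.721940012448723), np.float64(27.500717729620245), (np.float64(499.63585141075686), np.float64(69.3163901088012), np.float64(0.365927784106164)))
side (0.001, 0.0055, 0.0012, 0) (np.float64(12.555709610665053), np.float64(24.43148483826456), (np.float64(499.588492661252), np.float64(69.3871943394436), np.float64(0.3261845845549966)))
side (0.001, 0.005, 0.0008, 0, 0.0775) (np.float64(14.425187372133411), np.float64(24.47933189919619), (np.float64(499.679520281028), np.float64(69.40034583700914), np.float64(0.3208493290185887)))
side (0.001, 0.006, 0.001, 0, 0.077, True) (np.float64(9.519961169190772), np.float64(26.906104528162345), (np.float64(499.5174918787427), np.float64(69.28568548712047), np.float64(0.35117257742393676)))
[   4.74 -180.    501.42   67.1     1.19]
[   4.41 -160.    501.04   67.17    1.01]
[   5.5  -140.    500.72   67.17    1.14]
[   5.1  -120.    500.76   66.88    1.17]
[   5.69 -100.    501.26   66.62    1.23]
[  5.23 -80.   501.59  66.94   1.1 ]
[  4.86 -60.   501.35  67.29   1.15]
[  6.81 -40.   500.92  66.73   1.2 ]
[  6.53 -20.   502.44  68.     1.18]
[  6.1    0.   502.44  68.     1.22]
[  5.94  20.   502.44  68.     1.28]
[  6.37  40.   502.4   68.28   1.29]
[  6.1   60.   501.79  68.12   1.08]
[  6.14  80.   501.79  68.12   1.1 ]
[  5.95 100.   501.79  68.12   1.1 ]
[  5.72 120.   501.79  68.12   1.1 ]
[  4.73 140.   502.68  67.7    1.27]
[  4.94 160.   502.18  67.69   1.38]
```

Every side-view variant puts the shaft angle at 9.5–14.5°, with the best-fitting ones near 12.5°. In the top view the steel tip sits on the -x side of its axis, so the flat faces +x, which rules out the half-turn fit. Plan: turn the knob about +42°. I move above the knob with the closing axis as it stands (yaw -75°, clear of neighbours).

```bash
python3 -m handwheel '[0.036,-0.0243,0,0,0,0, 0.036,-0.0243,0,0,0,0, 0.036,-0.0243,0,0,0,0, 0.036,-0.0243,0,0,0,0, 0.036,-0.0243,0,0,0,0, 0.036,-0.0243,0,0,0,0, 0.036,-0.0243,0,0,0,0, 0.036,-0.0243,0,0,0,0, 0.036,-0.0243,0,0,0,0, 0.036,-0.0243,0,0,0,0, 0.036,-0.0243,0,0,0,0, 0.036,-0.0243,0,0,0,0, 0.036,-0.0243,0,0,0,0, 0.036,-0.0243,0,0,0,0, 0,0,0.04,0,0,0, 0,0,0.04,0,0,0, 0,0,0.04,0,0,0, 0,0,0.02,0,0,0, 0,0,0,0,0,0]' 0.25 20
cat >> h.py <<'E'
from scipy.spatial.transform import Rotation as Ro
def yaw(o): x=Ro.from_rotvec(o["tool_rot"]).as_matrix(); return np.degrees(np.arctan2(x[1,0],x[0,0])), x
def todo(p):
    o=ctrl.get_obs(); ps,R=yaw(o); d=R.T@(np.array(p)-o["tool_pos"]); print("t",round(o["t"],2),"tcp",o["tool_pos"].round(4),"yaw",ps.round(2),"tilt",np.degrees(np.arccos(-R[2,2])).round(2),"F",np.round(o["contact_force"],1),"Tz",np.round(o["wrist_torque"],3),"open",round(o["opening"],4),"-> tool shift",d.round(4))
E
python3 -c "
from h import *
todo([.5612,-.1401,.009])"
```

```text
t: 3.2
tool_pos: [0.5585, -0.1401, 0.0869]
tool_rot: [-3.109, -0.419, 0.011]
contact_force: [-0.1, 0.7, -0.2]
opening: 0.0639
t 3.2 tcp [ 0.5585 -0.1401  0.0869] yaw 15.35 tilt 0.47 F [-0.1  0.7 -0.2] Tz [-0.009  0.023  0.014] open 0.0639 -> tool shift [0.0031 0.0011 0.0779]
```

```bash
python3 -m handwheel '[0.003,0.001,0.02,0,0,0, 0,0,0.02,0,0,0, 0,0,0.02,0,0,0, 0,0,0.01,0,0,0, 0,0,0,0,0,0, 0,0,0,0,0,0]'; python3 -c "
from h import *
todo([.5612,-.1401,.009])"
```

```text
t: 3.8
tool_pos: [0.5656, -0.1419, 0.0228]
tool_rot: [3.112, 0.419, 0.003]
contact_force: [0.4, 0.5, -0.2]
opening: 0.0643
t 3.8 tcp [ 0.5656 -0.1419  0.0228] yaw 15.34 tilt 0.12 F [ 0.4  0.5 -0.2] Tz [-0.005 -0.014  0.021] open 0.0643 -> tool shift [-0.0038 -0.0029  0.0138]
```

```bash
python3 -m handwheel '[0,0,0,0,0,0]'; python3 -m handwheel '[0,0,0,0,0,0, 0,0,0,0,0,0]'; python3 -c "
from h import *
todo([.5612,-.1401,.009])"
```

```text
t: 3.9
tool_pos: [0.5658, -0.142, 0.0232]
tool_rot: [3.112, 0.419, 0.004]
contact_force: [0.5, -0.7, 0.4]
opening: 0.0644
t: 4.1
tool_pos: [0.5651, -0.1417, 0.0222]
tool_rot: [3.113, 0.419, 0.002]
contact_force: [-0.7, 0.5, -0.8]
opening: 0.0636
t 4.1 tcp [ 0.5651 -0.1417  0.0222] yaw 15.34 tilt 0.09 F [-0.7  0.5 -0.8] Tz [-0.045 -0.01  -0.01 ] open 0.0636 -> tool shift [-0.0034 -0.0025  0.0132]
```

```bash
python3 -m handwheel '[-0.0035,-0.0026,0,0,0,0, 0,0,0.007,0,0,0, 0,0,0.0065,0,0,0, 0,0,0,0,0,0, 0,0,0,0,0,0]'; python3 -m handwheel '[0,0,0,0,0,0, 0,0,0,0,0,0, 0,0,0,0,0,0, 0,0,0,0,0,0]' 1 20;  python3 -c "
from h import *
todo([.5612,-.1401,.009])"
```

```text
t: 4.6
tool_pos: [0.5601, -0.1397, 0.0071]
tool_rot: [-3.113, -0.419, 0.002]
contact_force: [-0.3, 0.1, -0.2]
opening: 0.0639
t: 5.0
tool_pos: [0.5609, -0.1401, 0.0082]
tool_rot: [3.113, 0.419, 0.001]
contact_force: [0.6, 0.8, 0.1]
opening: 0.033
t 5.0 tcp [ 0.5609 -0.1401  0.0082] yaw 15.34 tilt 0.06 F [0.6 0.8 0.1] Tz [-0.077 -0.014 -0.033] open 0.033 -> tool shift [ 0.0003  0.0001 -0.0008]
```

Gripped at 33–34 mm, as expected. Next I open, turn 90° in place and grip again, which centres the knob on both axes.

```bash
python3 -m handwheel '[0,0,0,0,0,0, 0,0,0,0,0,0, 0,0,0,0,0,-8.18, 0,0,0,0,0,-8.18, 0,0,0,0,0,-8.18, 0,0,0,0,0,-8.18, 0,0,0,0,0,-8.18, 0,0,0,0,0,-8.18, 0,0,0,0,0,-8.18, 0,0,0,0,0,-8.18, 0,0,0,0,0,-8.18, 0,0,0,0,0,-8.18, 0,0,0,0,0,-8.2, 0,0,0,0,0,0, 0,0,0,0,0,0]' 0.25; python3 -c "
from h import *
todo([.5612,-.1401,.009])"; python3 -m handwheel '[0,0,0,0,0,0, 0,0,0,0,0,0, 0,0,0,0,0,0, 0,0,0,0,0,0, 0,0,0,0,0,0]' 1 45;  python3 -c "
from h import *
todo([.5612,-.1401,.009])"
```

```text
t: 6.5
tool_pos: [0.5604, -0.1398, 0.0077]
tool_rot: [-1.909, -2.495, 0.0]
contact_force: [0.9, -0.1, -0.4]
opening: 0.064
t 6.5 tcp [ 0.5604 -0.1398  0.0077] yaw 105.18 tilt 0.01 F [ 0.9 -0.1 -0.4] Tz [-0.038  0.034  0.035] open 0.064 -> tool shift [-0.0005  0.0007 -0.0013]
t: 7.0
tool_pos: [0.5608, -0.14, 0.0081]
tool_rot: [1.905, 2.497, 0.0]
contact_force: [-0.9, 1.5, 2.5]
opening: 0.0323
t 7.0 tcp [ 0.5608 -0.14    0.0081] yaw 105.32 tilt 0.04 F [-0.9  1.5  2.5] Tz [ 0.041 -0.09  -0.019] open 0.0323 -> tool shift [-0.0002  0.0004 -0.0009]
```

```bash
python3 -m handwheel '[0,0,-0.02,0,0,0, 0,0,-0.04,0,0,-8.4, 0,0,-0.04,0,0,-8.4, 0,0,-0.02,0,0,-8.4, 0,0,0,0,0,-8.4, 0,0,0,0,0,-8.4, 0.0234,0.0203,0,0,0,0, 0.0234,0.0203,0,0,0,0, 0.0234,0.0203,0,0,0,0, 0.0234,0.0203,0,0,0,0, 0.0234,0.0203,0,0,0,0, 0,0,0,0,0,0, 0,0,0,0,0,0, 0,0,0,0,0,0]';  python3 - <<'E'
from h import *
todo([.4999,.0682,.109])
o=ctrl.get_obs(); p=o["tool_pos"]
for n in("top","side"): print(n,np.round(proj(n,p),1),np.round(proj(n,[.4999,.0682,.094]),1))
T,_=grab("top","t2");S,_=grab("side","s2")
u,v=map(int,proj("side",p)); ut,vt=map(int,proj("top",p))
A=cv2.resize(S[v-45:v+45,u-60:u+60,::-1],(800,600),interpolation=cv2.INTER_CUBIC); cv2.imwrite("pics/c3.png",A)
E
```

```text
t: 8.4
tool_pos: [0.5169, 0.0081, 0.1277]
tool_rot: [-0.884, -3.015, 0.001]
contact_force: [0.5, -0.5, -0.5]
opening: 0.0325
t 8.4 tcp [0.5169 0.0081 0.1277] yaw 147.31 tilt 0.02 F [ 0.5 -0.5 -0.5] Tz [-0.022  0.024  0.049] open 0.0325 -> tool shift [0.0468 0.0414 0.0187]
top [313.1 267.7] [286.2 277.8]
side [358.6 252.4] [344. 289.]
```

View pics/c3.png

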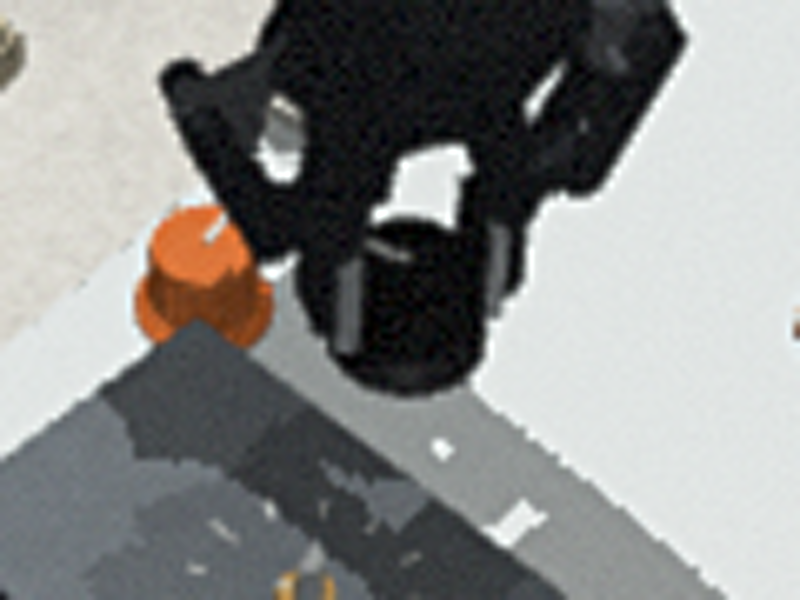

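The view shows the knob held level, with its pointer line visible between the fingers from about side (353,243.5) to (359,246). I measure its angle from averaged frames.

```bash
python3 - <<'E'
from h import *
im=np.mean([optics.get_image("side")[0].astype(float) for _ in range(12)],0).mean(-1); np.save("pics/s3.npy",im)
o=ctrl.get_obs(); print(o["t"],o["tool_pos"])
print(im[238:252,347:367].round().astype(int))
z=.1277-.0081+.030
w=(im-25).clip(0); m=np.zeros_like(w); m[241:248,351:361]=1; m[:, :]*=1; w=w*m; w[w>150]=0
vv,uu=np.nonzero(w>12); P=np.array([atz("side",u,v,z)[:2] for u,v in zip(uu,vv)]); ww=w[vv,uu]
c=(P*ww[:,None]).sum(0)/ww.sum(); C=((P-c)*ww[:,None]).T@(P-c); e,V=np.linalg.eigh(C)
print(len(uu),"centroid",c,"dir",np.degrees(np.arctan2(V[1,1],V[0,1])),"from tool axis",np.degrees(np.arctan2(*(c-o["tool_pos"][:2])[::-1])),np.hypot(*(c-o["tool_pos"][:2])), np.sqrt(e/ww.sum()))
E
```

```text
9.1 [0.5167417  0.00872793 0.127812  ]
[[ 20  19  17  20  19  14  63 175 221 241 237 235 234 233 234 234 233 235
  240 110]
 [ 16  20  18  17  19  18 100 246 243 206 159 147 150 165 198 220 235 241
  245  95]
 [ 22  21  22  20  18  29  80 135  87  56  37  33  35  40  54  72 108 184
  238  98]
 [ 20  19  20  23  19  15  20  27   6   1   5   4   3   1   2   4  16  58
  112  56]
 [ 19  20  20  20  17  24  33  16   7   6   8   6   9  11  10   8   8   7
   22  16]
 [ 20  18  21  20  21  53  94  70  48  32  18  11  11  10  13  17   9  12
   12   8]
 [ 22  21  19  17  23  42  83 108 107  87  62  44  26   8  10  12  13  14
   13   8]
 [ 21  19  19  28  41  19  21  40  63  91 111 104  58  17  11  12   9  11
    9  12]
 [ 21  22  38  64  87  37  10   7  15  27  44  63  38  14   8  14  12  12
   15  12]
 [ 21  39  79  89  88  38  10   8  10   9  11  16  12  10  11  15  14  12
   13  14]
 [ 23  41  81  88  87  38  11  13  12   9  12  12  11  12  12   9  13  16
   11   9]
 [ 19  43  82  90  85  34   8   9  10  16  12  15  14  10  12  12  12  13
   14  12]
 [ 20  48  81  88  86  31   9  15   8   8  10  11  13   9  11  16  13  11
   14  12]
 [ 23  51  82  89  86  26   8  11  14  13  13  14  15  13  13  14  11  12
   11  19]]
24 centroid [0.52179025 0.01389723] dir -135.8821568173189 from tool axis 45.67710161427655 0.0072256140991708295 [0.00263952 0.00421038]
```

```bash
python3 - <<'E'
from h import *
im=np.load("pics/s3.npy"); z=.1496
us=np.arange(353,359); vs=[]
for u in us:
    w=(im[242:248,u]-12).clip(0); w[w<6]=0; vs.append((w*np.arange(242,248)).sum()/w.sum())
a=np.polyfit(us,vs,1); print(np.round(vs,2),a)
for U in((us,),(us[1:],),(us[:-1],)):
    a=np.polyfit(U[0],np.array(vs)[U[0]-353],1); p,q=[atz("side",u,np.polyval(a,u),z)[:2] for u in (353,359)]
    d=p-q; th=np.arctan2(d[1],d[0]); 
    for z2 in(.1476,.1496,.1516): 
        p,q=[atz("side",u,np.polyval(a,u),z2)[:2] for u in (353,359)]; d=p-q; print(z2,np.degrees(np.arctan2(*d[::-1])).round(2),p,q)
E
```

```text
[243.37 243.84 244.08 244.47 244.84 245.1 ] [  0.34476125 121.72199443]
0.1476 15.47 [0.52720462 0.01234372] [0.51609216 0.00926807]
0.1496 15.47 [0.52609683 0.0138335 ] [0.51501413 0.01076609]
0.1516 15.47 [0.52498904 0.01532329] [0.5139361  0.01226411]
0.1476 16.55 [0.52711437 0.01245527] [0.51614874 0.00919711]
0.1496 16.55 [0.52600683 0.01394476] [0.51507055 0.01069532]
0.1516 16.55 [0.52489928 0.01543425] [0.51399237 0.01219353]
0.1476 14.65 [0.52722999 0.01231235] [0.5160047  0.00937777]
0.1496 14.65 [0.52612214 0.01380222] [0.5149269 0.0108755]
0.1516 14.65 [0.52501428 0.01529209] [0.5138491  0.01237322]
```

The line direction measures 15.5° ± 2, and 12.5° was expected from the pre-grasp fit. The shaft is at 12.5° ± 2. I take a 1° correction clockwise and move above the shaft.

```bash
python3 -m handwheel '[0.0155,0.0137,0,0,0,0, 0.0155,0.0137,0,0,0,0, 0.0155,0.0138,0,0,0,1, 0,0,0.01,0,0,0, 0,0,0.008,0,0,0, 0,0,0,0,0,0, 0,0,0,0,0,0, 0,0,0,0,0,0]';  python3 - <<'E'
from h import *
todo([.4999,.0682,.108])
S=np.mean([optics.get_image("side")[0].astype(float) for _ in range(6)],0)
np.save("pics/s4.npy",S); crop(S.astype(np.uint8),315,255,60,45,13,"pics/c4.png")
E
```

```text
t: 9.9
tool_pos: [0.5001, 0.0679, 0.1099]
tool_rot: [0.911, 3.006, -0.0]
contact_force: [0.1, -0.7, -0.3]
opening: 0.0324
t 9.9 tcp [0.5001 0.0679 0.1099] yaw 146.3 tilt 0.01 F [ 0.1 -0.7 -0.3] Tz [0.002 0.    0.03 ] open 0.0324 -> tool shift [0.0004 0.0001 0.0019]
```

View pics/c4.png

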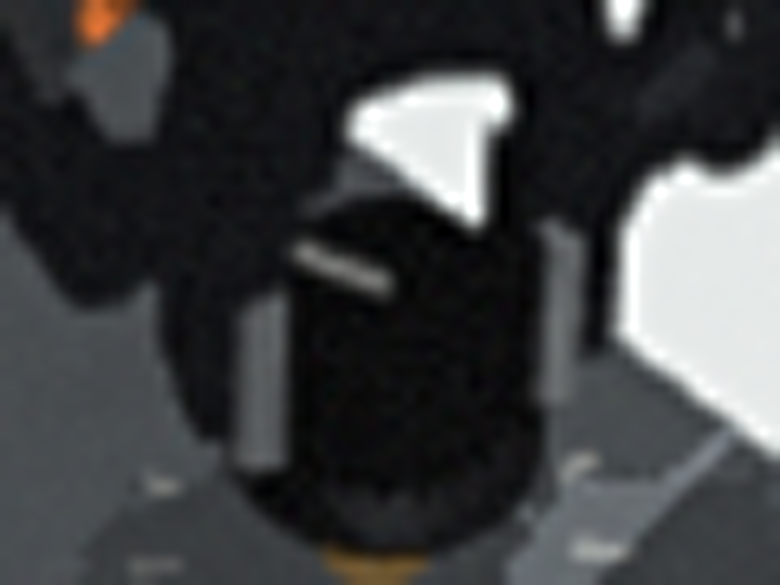

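The knob sits over the shaft; the collar's lower edge is visible just under the skirt, near side (344,298), on the knob's centre line. I recheck pointer angle and lateral offset from this image.

```bash
python3 - <<'E'
from h import *
im=np.load("pics/s4.npy").mean(-1); o=ctrl.get_obs(); z=.1095-.0081+.03
us=np.arange(338,346); vs=[]
for u in us:
    w=(im[272:280,u]-14).clip(0); w[w<8]=0; vs.append((w*np.arange(272,280)).sum()/max(w.sum(),1)); print(u,w.round().astype(int),round(vs[-1],2))
vs=np.array(vs)
for s in(slice(0,7),slice(1,7),slice(0,6),slice(1,6)):
    a=np.polyfit(us[s],vs[s],1); p,q=[atz("side",u,np.polyval(a,u),z)[:2] for u in (338,345)]; print(np.degrees(np.arctan2(*(p-q)[::-1])),p,q)
r=im[290:297,325:365]; print(r.round().astype(int))
I=np.load("pics/s4.npy"); print((I[296:302,336:352,0]-I[296:302,336:352,2]).round().astype(int))
x=np.array([.4999-.0003,.0682+.0012])
from fit import pj,circ
for zz,r in((.1014,.022),(.1054,.022),(.076,.008)):
    q=pj("side",circ(r,zz)+[*x,0]); print(zz,q.min(0),q.max(0))
E
```

```text
338 [  0  43 104  44   0   0   0   0] 274.01
339 [ 0 24 84 82  0  0  0  0] 274.3
340 [  0   0  48 106  35   0   0   0] 274.93
341 [ 0  0 30 99 60  0  0  0] 275.15
342 [ 0  0 18 75 91 18  0  0] 275.54
343 [  0   0   0  46 106  40   0   0] 275.97
344 [ 0  0  0 25 84 50  0  0] 276.16
345 [ 0  0  0  0 15 10  0  0] 276.39
15.016043842915321 [0.51048893 0.07307086] [0.49770175 0.06964071]
15.381252398052114 [0.51045195 0.07311495] [0.49772411 0.0696136 ]
13.720003173803764 [0.51054018 0.07300976] [0.49754066 0.06983601]
13.612735165005576 [0.51054961 0.07299852] [0.49753224 0.06984622]
[[ 77  80  78  77  80  79  75  51  72  91  89  72  22   8  10  16  12  15
   14  16  13  16  12  13  10  14  17  14  25  21  19  36  77 108 141 127
   80  74  75  78]
 [ 78  94  87  81  77  76  62  46  34  41  29  20  12  17   8  16   7  11
   10  13  14  16  12  11  15  18  26  24  24  23  22  51  74 130 121  90
   79  74  70  81]
 [ 67 101 120 101  69  64  61  59  39  16   5   7  16  10  17  22  18  21
   19   8  17  22  15  24  21  26  26  21  19  16  28  60  68 111 110 119
  108 109 109 110]
 [ 74  75  6
[... 547 characters left out ...]
 19  22  14  20
   32  37  32  33  31  18  22  28  44  61  62  60  72 107 108 109 134 135
  120 117 107  65]]
[[ -5  -6  -3   0   7   0  -3  -7  -5  -5  -4  -3  -2  -3  -2  -4]
 [ -7  -6  -8   9  36  30  23  16  15  18  20  15  -6  -5  -6  -6]
 [ -4  -6  -5  -2  40  59  63  52  56  59  56  35  -5  -5  -6  -4]
 [ -5  -6  -8  -9  -2  29  55  57  59  54  24  -3  -9  -8  -6  -5]
 [ -6  -8  -5  -6  -9  -7  -3  10   8  -4  -8  -9  -8  -7  -6  -5]
 [ -6  -7  -5  -6  -6  -7  -8  -8  -8 -10  -8  -7  -6  -5  -6  -5]]
0.1014 [331.23769331 277.20225277] [356.31976677 296.90389635]
0.1054 [331.26110255 275.7682719 ] [356.41603675 295.48465284]
0.076 [338.92845813 292.23483885] [347.88448709 299.36243058]
```

Lateral alignment is within about 0.5 mm, and the knob angle is about 14° against 12.6° for the shaft. I take one more degree clockwise and descend in small steps, watching the force.

```bash
python3 -m handwheel '[0,0,0.003,0,0,1, 0,0,0.003,0,0,0, 0,0,0.003,0,0,0, 0,0,0.002,0,0,0, 0,0,0,0,0,0, 0,0,0,0,0,0]';  python3 -c "
from h import *
todo([.4999,.0682,.089])"; python3 -m handwheel '[0,0,0.001,0,0,0, 0,0,0.001,0,0,0, 0,0,0,0,0,0, 0,0,0,0,0,0]'; python3 -c "
from h import *
todo([.4999,.0682,.089])"
```

```text
t: 10.8
tool_pos: [0.5002, 0.0685, 0.099]
tool_rot: [0.935, 2.998, 0.0]
contact_force: [0.9, -0.2, 0.3]
opening: 0.0324
t 10.8 tcp [0.5002 0.0685 0.099 ] yaw 145.35 tilt 0.05 F [ 0.9 -0.2  0.3] Tz [-0.054 -0.12  -0.01 ] open 0.0324 -> tool shift [ 0.0001 -0.0004  0.01  ]
t: 11.2
tool_pos: [0.5004, 0.0684, 0.0975]
tool_rot: [0.935, 2.998, 0.0]
contact_force: [-0.1, -0.7, 6.1]
opening: 0.0323
t 11.2 tcp [0.5004 0.0684 0.0975] yaw 145.34 tilt 0.07 F [-0.1 -0.7  6.1] Tz [-0.169 -0.026  0.018] open 0.0323 -> tool shift [ 0.0003 -0.0005  0.0085]
```

Contact of 6 N at about the end of the bevel means the knob is slightly off centre. I average the force for its direction.

```bash
cat > avg.py <<'E'
from h import *
L=[]
for _ in range(6): L.append(ctrl.get_obs()); optics.get_image("side")
a=lambda k:np.mean([o[k] for o in L],0); print("t",round(ctrl.get_obs()["t"],2),"tcp",a("tool_pos").round(5),"F",a("contact_force").round(2),"T",a("wrist_torque").round(3),"std",np.std([o["contact_force"] for o in L],0).round(2))
E
python3 avg.py
```

```text
t 11.5 tcp [0.50038 0.06843 0.09751] F [-0.28 -1.42  5.13] T [-0.162  0.016  0.008] std [0.19 0.47 0.5 ]
```

```bash
python3 -m handwheel '[0,0,-0.0005,0,0,0, -0.00035,-0.0005,0,0,0,0, 0,0,0.0005,0,0,0, 0,0,0,0,0,0]'; python3 avg.py; python3 -m handwheel '[0,0,0.0005,0,0,0, 0,0,0.0005,0,0,0, 0,0,0,0,0,0]'; python3 avg.py
```

```text
t: 11.9
tool_pos: [0.5004, 0.0681, 0.0972]
tool_rot: [0.935, 2.998, 0.001]
contact_force: [0.8, 0.8, 5.4]
opening: 0.0324
t 12.2 tcp [0.50036 0.06812 0.0972 ] F [1.   0.71 4.9 ] T [ 0.123 -0.198  0.018] std [0.56 0.69 0.38]
t: 12.5
tool_pos: [0.5004, 0.0681, 0.0963]
tool_rot: [0.935, 2.998, 0.001]
contact_force: [0.9, 0.2, 7.0]
opening: 0.0327
t 12.8 tcp [0.50041 0.06811 0.09635] F [0.65 0.45 6.19] T [ 0.133 -0.154 -0.   ] std [0.3  0.36 0.5 ]
```

Lateral force has now reversed, to about (+0.7, +0.5) N, so the centre lies between the two positions and slightly towards +x. I shift back by a fraction and retry.

```bash
python3 -m handwheel '[0,0,-0.0012,0,0,0, -0.0002,0.00025,0,0,0,0, 0,0,0.0006,0,0,0, 0,0,0.0005,0,0,0, 0,0,0,0,0,0]'; python3 avg.py
```

```text
t: 13.3
tool_pos: [0.5005, 0.0681, 0.0963]
tool_rot: [0.936, 2.998, 0.001]
contact_force: [-0.0, -0.1, 5.8]
opening: 0.0325
t 13.6 tcp [0.5005  0.0681  0.09632] F [0.1  0.11 5.76] T [ 0.021 -0.069 -0.012] std [0.49 0.57 0.54]
```

Lateral force is now nil but the knob still sits on the bevel's shoulder, so it is probably the flat that catches. Moving a little towards the flat's side (+x) gives more angular play.

```bash
python3 -m handwheel '[0,0,-0.0012,0,0,0, -0.00027,0.0003,0,0,0,0, 0,0,0.0006,0,0,0, 0,0,0.0006,0,0,0, 0,0,0,0,0,0]'; python3 avg.py;  python3 -m handwheel '[-0.0002,0.0002,0,0,0,0, 0,0,0,0,0,0]'; python3 avg.py
```

```text
t: 14.1
tool_pos: [0.501, 0.0678, 0.0957]
tool_rot: [0.935, 2.998, -0.001]
contact_force: [3.3, -1.5, 1.7]
opening: 0.0327
t 14.4 tcp [0.50087 0.06774 0.09568] F [ 3.61 -2.03  1.12] T [-0.342 -0.647  0.014] std [0.54 0.36 0.71]
t: 14.6
tool_pos: [0.5008, 0.0678, 0.0957]
tool_rot: [0.936, 2.999, -0.001]
contact_force: [3.6, -2.9, -0.4]
opening: 0.0326
t 14.9 tcp [0.50079 0.06783 0.09572] F [ 3.94 -3.16 -0.39] T [-0.593 -0.721  0.001] std [0.34 0.16 0.57]
```

It dropped on: the axial force is near zero. The shaft now pushes the knob sideways, (+3.9, -3.2) N, so I relieve that and slide down.

```bash
python3 -m handwheel '[-0.0005,0,0,0,0,0, 0,0,0,0,0,0]'; python3 avg.py;  python3 -m handwheel '[0,0,0.001,0,0,0, 0,0,0.001,0,0,0, 0,0,0,0,0,0]'; python3 avg.py
```

```text
t: 15.1
tool_pos: [0.5009, 0.0678, 0.0957]
tool_rot: [-0.936, -2.998, 0.001]
contact_force: [2.8, -2.3, 0.6]
opening: 0.0325
t 15.4 tcp [0.50094 0.06778 0.09571] F [ 2.7  -2.81  0.42] T [-0.572 -0.457  0.009] std [0.28 0.58 0.43]
t: 15.7
tool_pos: [0.5011, 0.0678, 0.0938]
tool_rot: [-0.936, -2.999, 0.0]
contact_force: [1.3, -2.9, 0.7]
opening: 0.0324
t 16.0 tcp [0.5011  0.06777 0.09378] F [ 1.69 -3.92  1.02] T [-0.656 -0.278 -0.006] std [0.31 0.55 0.31]
```

```bash
python3 -m handwheel '[-0.00035,-0.00025,0,0,0,0, 0,0,0.001,0,0,0, 0,0,0.001,0,0,0, 0,0,0,0,0,0]'; python3 avg.py;  python3 -m handwheel '[0,0,0.001,0,0,0, 0,0,0.001,0,0,0, 0,0,0,0,0,0]'; python3 avg.py
```

```text
t: 16.4
tool_pos: [0.5012, 0.0676, 0.0916]
tool_rot: [-0.936, -2.999, -0.0]
contact_force: [1.7, -1.7, 1.0]
opening: 0.0325
t 16.7 tcp [0.50119 0.06758 0.09164] F [ 1.38 -2.45 -0.23] T [-0.381 -0.226  0.009] std [0.22 0.5  0.79]
t: 17.0
tool_pos: [0.5013, 0.0675, 0.0898]
tool_rot: [-0.936, -2.999, -0.0]
contact_force: [0.4, -1.9, 0.1]
opening: 0.0325
t 17.3 tcp [0.50126 0.06751 0.08975] F [ 0.89 -1.89 -0.2 ] T [-0.31  -0.154 -0.014] std [0.34 0.51 0.54]
```

The slide is free. Roof contact is expected near TCP z ≈ 0.089; I continue in 1 mm steps, watching for the spring.

```bash
python3 -m handwheel '[-0.0002,-0.0001,0.001,0,0,0, 0,0,0,0,0,0, 0,0,0,0,0,0]' | grep -E "pos|force"; for i in 1 2 3; do python3 -m handwheel '[0,0,0.001,0,0,0, 0,0,0,0,0,0, 0,0,0,0,0,0]'| grep -E "pos|force"; done; python3 avg.py
```

```text
tool_pos: [0.5014, 0.0674, 0.089]
contact_force: [-0.4, -0.6, 1.0]
tool_pos: [0.5016, 0.0674, 0.0883]
contact_force: [-2.6, -0.6, 5.0]
tool_pos: [0.5016, 0.0674, 0.0873]
contact_force: [-1.8, 0.3, 5.0]
tool_pos: [0.5016, 0.0674, 0.0864]
contact_force: [-2.9, 0.7, 7.0]
t 18.8 tcp [0.50162 0.06737 0.08643] F [-2.29 -0.21  6.48] T [-0.051  0.451 -0.013] std [0.43 0.6  0.39]
```

```bash
python3 -m handwheel '[0.00015,-0.0001,0.001,0,0,0, 0,0,0,0,0,0, 0,0,0,0,0,0]' | grep -E "pos|force"; for i in 1 2; do python3 -m handwheel '[0,0,0.0007,0,0,0, 0,0,0,0,0,0, 0,0,0,0,0,0]'| grep -E "pos|force"; done; python3 avg.py
```

```text
tool_pos: [0.5016, 0.0674, 0.0857]
contact_force: [-2.5, -0.1, 7.1]
tool_pos: [0.5016, 0.0674, 0.0851]
contact_force: [-3.1, -0.7, 8.1]
tool_pos: [0.5017, 0.0673, 0.0846]
contact_force: [-3.2, -0.3, 9.4]
t 20.0 tcp [0.50169 0.06736 0.08465] F [-3.88 -0.78  9.29] T [-0.048  0.633 -0.038] std [0.45 0.53 0.4 ]
```

```bash
python3 -m handwheel '[0.0003,-0.0002,0.0005,0,0,0, 0,0,0,0,0,0, 0,0,0,0,0,0]' | grep -E "pos|force"; python3 -m handwheel '[0,0,0.0005,0,0,0, 0,0,0,0,0,0, 0,0,0,0,0,0]'| grep -E "pos|force"; python3 avg.py
```

```text
tool_pos: [0.5017, 0.0674, 0.0846]
contact_force: [-4.2, -0.1, 10.2]
tool_pos: [0.5018, 0.0673, 0.0845]
contact_force: [-4.7, 0.3, 13.2]
t 20.9 tcp [0.50176 0.06735 0.0845 ] F [-4.7  -0.13 12.6 ] T [-0.077  0.822 -0.023] std [0.34 0.44 0.5 ]
```

z has stopped at 0.0845 while the force grows, so the shaft is on its stop (stroke about 4.0 mm). I add a little more press, then check the picture: pointer angle, and that everything else stayed in place.

```bash
python3 -m handwheel '[0,0,0.0003,0,0,0, 0,0,0,0,0,0, 0,0,0,0,0,0]'| grep -E "pos|force|open"; python3 - <<'E'
from h import *
S=np.mean([optics.get_image("side")[0].astype(float) for _ in range(6)],0); np.save("pics/s5.npy",S); T,_=grab("top","t5")
T0=np.load("pics/topavg.npz")['im']
crop(S.astype(np.uint8),315,265,60,45,6,"pics/a.png"); a=cv2.imread("pics/a.png"); f=cv2.resize(S[:,:,::-1].astype(np.uint8),(440,330)); 
o=np.zeros((600,800,3),np.uint8); o[:270,:360]=a; o[:330,360:]=f; o[330:,:360]=cv2.resize(T[:,:,::-1],(360,270)); D=np.abs(T.astype(float)-T0).clip(0,255).astype(np.uint8); o[330:,360:720]=cv2.resize(D*2,(360,270)); cv2.imwrite("pics/c5.png",o)
im=S.mean(-1); print(im[284:304,334:350].round().astype(int))
E
```

```text
tool_pos: [0.5018, 0.0673, 0.0845]
contact_force: [-6.3, -1.4, 14.2]
opening: 0.0329
[[ 22  17  18  26  52  78 119 119  99  64  22  11  14  10  17  14]
 [ 19  35  12   8   9  18  38  58  97 117  47   8  12  13  16  15]
 [ 44  74  27  13  11  10   7  10  30  45  20  12  10  13  11   6]
 [ 90  92  41  14  12  15  12  12   4  14  14  19  13  14  15  18]
 [ 91  90  39  12  12  12  14  12  12  13  13  15  12  13  10  12]
 [ 91  89  38  12  13  12  13  14  13  10  14  12  15  18  10  16]
 [ 91  90  30  10  13  13  16   5  14  12  14  10  14  11  10  15]
 [ 91  89  28   7  10  17  11  14  19  12  18  15  14   8  10  14]
 [ 90  88  30  10   9  10  13  14   8  21  11  11  14  19  16  13]
 [ 91  89  24  12  12  12  11  15  18  13  11  14  15  13  15  13]
 [ 89  88  28  11  10  17  12  10  11  15  13  18  14  13  13  16]
 [ 90  90  26  13  12  14  12  12   8  11  16  13  18  12  14  19]
 [ 89  88  28   8  14  13  11   9  17  14  16  17  16  13  18  14]
 [ 93  89  26   5   9  13   4  13  16   7  15  12  15  14  14  16]
 [ 93  87  27  10  13  14  13  13  19  12  13  14  16  14   8  16]
 [ 47  33  11   6  12  13  17  15  14   9  14  12  21   9  17  18]
 [ 10   9  12  12  18  18  13  18  16  19  13  18  14  20  20  26]
 [ 15  10  15  17  11  18  20  26  34  35  28  30  30  33  28  24]
 [ 42  22  12  11  14  16  19  30  36  41  41  39  34  33  27  23]
 [ 64  42  21  12  10  11  18  23  36  39  38  37  33  28  25  21]]
```

View pics/c5.png

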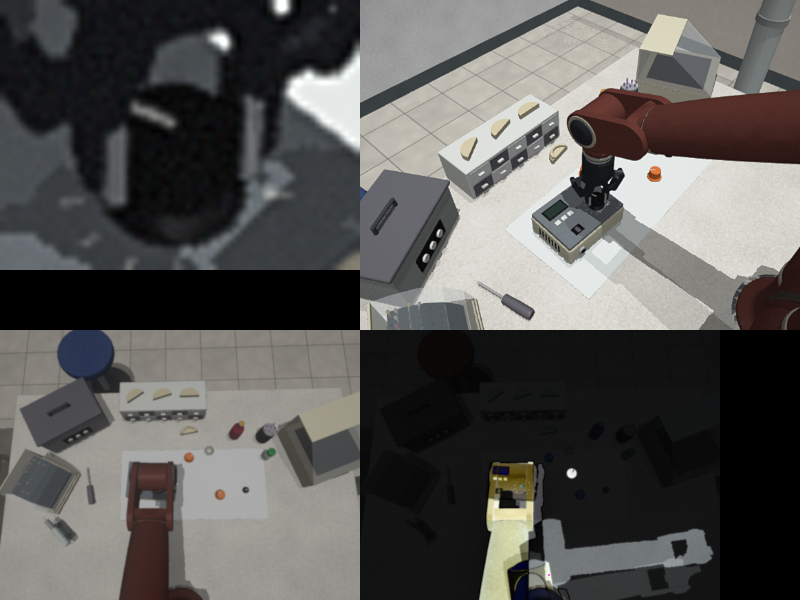

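The view shows the knob seated on the shaft. In the difference image only the arm, its shadow and the knob's old place have changed. Now the final pointer angle.

```bash
python3 - <<'E'
from h import *
im=np.load("pics/s5.npy").mean(-1); z=.0845-.0081+.03
us=np.arange(337,345); vs=[]
for u in us:
    w=(im[280:288,u]-16).clip(0); w[w<8]=0; vs.append((w*np.arange(280,288)).sum()/max(w.sum(),1)); print(u,w.round().astype(int),round(vs[-1],2))
vs=np.array(vs)
for s in(slice(0,7),slice(1,7),slice(0,6),slice(1,6)):
    a=np.polyfit(us[s],vs[s],1); p,q=[atz("side",u,np.polyval(a,u),z)[:2] for u in (337,344)]; print(np.degrees(np.arctan2(*(p-q)[::-1])),p,q)
todo([.5018,.0673,.0845])
E
```

```text
337 [ 0 20 78 82 10  0  0  0] 282.43
338 [  0   0  47 104  36   0   0   0] 282.94
339 [  0   0  32 104  62   0   0   0] 283.15
340 [  0   0  18  86 103  22   0   0] 283.56
341 [  0   0   0  46 103  42   0   0] 283.98
342 [ 0  0  0 19 83 81 14  0] 284.45
343 [  0   0   0   0  48 101  29   0] 284.9
344 [ 0  0  0  0  0 31  0  0] 285.0
13.46631048044042 [0.51254288 0.07262045] [0.49923869 0.06943467]
13.425168318250428 [0.51254727 0.07261523] [0.49923604 0.06943787]
14.177731242589116 [0.51251386 0.07265496] [0.49932989 0.06932436]
14.474283400619052 [0.51248751 0.07268631] [0.49935343 0.06929589]
t 21.55 tcp [0.5018 0.0673 0.0844] yaw 145.35 tilt 0.07 F [-5.3 -0.9 14.3] Tz [-0.093  0.956 -0.018] open 0.0323 -> tool shift [-0.     -0.     -0.0001]
```

```bash
python3 -c "
from station import ctrl
print(ctrl.finish_job())"
```

```text
the job is handed in; nothing more can be done
None
```

The speed knob is on the shaft, pressed down to its stop, still gripped, and the job is handed in at about 21.6 s.

- **What I did:** I gripped the large black knob twice, 90° apart, to centre it, turned it about 40° to match the flat, and pushed it on. It caught on the shaft's bevel at first (5–6 N, shaft pressed in about 1 mm). Small sideways corrections freed it, and it slid on without resistance.
- **Seating and press:** the spring took up at TCP height 0.0885 m. The tool stopped at 0.0845 m while the force rose from 9 to 14 N, which is the full 4 mm stroke. At the end it held about 14 N down, with roughly 5 N of sideways load left.
- **Angle:** the final pointer direction measured about 13.8°, against 12.5° (± 2) for the shaft before mounting. Both come from the side camera. The twist torque stayed near zero throughout.
- **Surroundings:** comparing the top view with the start showed nothing changed except the arm, its shadow and the knob's old place.
- **Not confirmed:** the knob's skirt hides the collar mark, so a shaft twist of a few degrees cannot be ruled out by sight. The top camera's fit of the shaft angle disagreed, by about half a turn. I rejected it because the side view and the tip's position both put the flat towards +x.

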